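Add an I/O module to the rig's control console

TASK

Fit the loose light-grey input/output module to the sloping control console: hang it on the metal rail in the space between the black controller and the grey end clamp, orange foot towards the bottom of the slope, and close it up flush against the controller so that no gap is left. Bring the end clamp along the rail until it butts against the module and, once everything is closed up, fold the clamp's raised orange lever fully down to lock it. Leave the tube rack, the bottle and the jar where they stand.

Things in the scene. Friction and masses are not known exactly. Their poses are not given: they have to be found in the camera images.
- panel: Zinc mounting plate of the beige console, fixed: 230 mm up the slope, 370 mm wide, sloping 25 degrees, facing up and towards the robot. Origin: on its surface under the middle of the rail, 87.5 mm above the bench. x up the slope (away from the robot), y along the rail (to the robot's left), z out of the plate. A closed wiring duct, 28 mm high, lies along the bottom edge at x -107 to -81 mm.
- controller: Black controller with a blue display, clamped immovably on the left (+y) part of the rail. Origin: centre of its underside, on the plate, axes as the panel's. 90 mm in x, 90 mm along the rail (y -45 to +45), stepped profile and depth as the module's. Its right side face, with brass contacts, is at y = -45 mm.
- module: Loose light-grey I/O module, 0.3 kg, on the bench beside the console, front up. Origin: centre of underside. Axes x to its top, y to its left (controller side), z out of its front; fitted, as the panel's. 90 x 72 x 66 mm. Orange foot, 8 mm out, at bottom (-x). A groove along y, 43 mm wide (51 at its chamfered mouth), 8 deep, goes loosely over the rail (no snap); then its feet rest on the plate.
- module_left (a point): Middle of the module's left side face (module y = +36 mm), the face that goes against the controller.
- clamp: Grey end clamp straddling the right (-y) part of the rail; it slides along the rail only (about 3 N of friction, stays where left). Origin: centre of its underside on the plate, axes as the panel's. Block 56 mm in x, 28 mm in y (-14 to +14), 34 mm high, with the lever on top. Push it from its free right side. It starts with 100 to 170 mm between it and the controller.
- clamp_face (a point): Middle of the clamp's left side face (clamp y = +14 mm), the face that goes against the module's right side (module y = -36 mm).
- lever (a joint): Angle of the clamp's orange lever, rad: 0 folded fully down (stop), 0.75 fully raised; starts raised, stays where left (about 2 N at the tip moves it). Hinge along y at clamp x = +24, z = 36 mm; the lever points down the slope from it: 60 mm long, 18 mm wide in y, 7 mm thick. Folded, it lies parallel to the plate, its top face 43 mm above it.
- lever_tip (a point): Point on the lever's outer (top) face 55 mm from the hinge, at the free end, where it is pressed down.
- tube_rack: Orange tube rack with capped tubes, 75 x 105 x 72 mm high, on the bench beside the console, on the side where the module is not; must not be disturbed. Origin: centre of its underside.
- media_bottle: Bottle with a blue cap, 70 mm across, 150 mm high, left behind the console; must not be disturbed. Origin: centre of its underside.
- jar: White jar with a red lid, 84 mm across, 120 mm high, right behind the console; must not be disturbed. Origin: centre of its underside.
- module_nose (a point): Place to grip the module, across its x: in the nose, 58 mm above its underside, on its z axis. The nose is 45 mm wide in x (-22.5 to +22.5), full 72 mm in y, from z = 36 mm to the front at 66 mm; below it the base with teal terminal strips is 90 mm wide in x. A teal stripe across the front marks the left (+y) end.
- rail_end (a point): Right (-y) end of the aluminium top-hat rail, on its outer face. The rail is 35 mm wide (panel x -17.5 to +17.5), stands 7.5 mm out of the plate and runs along panel y from -170 to +170 mm.
Not all that is in view belongs to the job. What is shaped like the module but yellow is not meant.

How it is judged:
On the way, in this order (a step that is already met when the one before it is completed fails the run):
1. the module hangs on the rail, feet down on the plate (z of module in the frame of panel between -0.004 and 0.004 m and x of module in the frame of panel between -0.006 and 0.006 m and angle between the z axis of module and the z axis of panel, either way round below 0.08 rad), for 0.1 s.
2. the module is flush against the controller and the clamp is up against the module, the lever still raised (z of module in the frame of panel below 0.003 m and angle between the z axis of module and the z axis of panel, either way round below 0.05 rad and angle between the y axis of module and the y axis of panel, either way round below 0.035 rad and y of module_left in the frame of controller between -0.047 and -0.042 m and y of clamp_face in the frame of module between -0.038 and -0.033 m and value of joint lever above 0.3 rad), for 0.1 s.
At the end, for the whole second after the job is handed in: The module sits on the rail, feet on the plate (3 mm), square (0.05 rad; 0.035 rad along the rail) and at rest; its left face is within 2 mm of the controller and the clamp face within 2 mm of its right side; the lever is down (under 0.08 rad) (z of module in the frame of panel between -0.003 and 0.003 m and x of module in the frame of panel between -0.006 and 0.006 m and angle between the z axis of module and the z axis of panel, either way round below 0.05 rad and angle between the y axis of module and the y axis of panel, either way round below 0.035 rad and y of module_left in the frame of controller between -0.047 and -0.042 m and y of clamp_face in the frame of module between -0.038 and -0.033 m and value of joint lever below 0.08 rad and linear speed of module below 0.01 m/s); the robot touches nothing.
It fails at once if the tube rack, the bottle or the jar is pushed more than 25 mm or tipped over (distance of any of tube_rack, media_bottle, jar from where it was at the start of the episode above 0.025 m or angle between any of tube_rack, media_bottle, jar's own z axis and vertical above 0.4 rad).
It also fails if it takes over 51 s, if anything falls off the work surface, if the arm or the gripper's body presses on something with over 40 N, if the wrist force passes 120 N, or if a joint passes its speed limit or range.

ROBOT

A 6-joint arm with a two-finger parallel gripper is mounted at the origin on the work surface. World frame = base frame: x ahead of the robot, y to its left, z up, the work surface at z = 0. Lengths are in m, angles in rad, forces in N, time in s.
With the tool pointing down it reaches from about 0.3 to 0.775 m from the base axis. Payload 14.6 kg.
Tool frame: the origin (TCP) lies at the very end of the fingers, on their centre line; the grasp point (between the pads) lies 19 mm behind it; z points along the fingers, y is the line along which they close (so a half turn about z gives the same grasp; the last joint's range is limited). The gripper opens to 94 mm and grips with 3 to 60 N. Pads are 16 mm wide; open, the fingers measure 119 mm over their backs; the gripper's body (75 mm by 177 mm) begins 78 mm behind the grasp point.
Start: joints at [1.255, 0.3, 1.521, -0, 1.321, -0.067], TCP at [0.135, 0.533, 0.182] pointing down, gripper open.
Joint ranges: [-3.03, 3.03], [-0.79, 2.21], [0.23, 2.52], [-1.04, 4.18], [0, 3.07], [-2.55, 2.55]. Speed limits (rad/s): [2.22, 2.22, 2.57, 3.14, 3.14, 3.14].

INTERFACE

Orientations are given as [roll, pitch, yaw] about the fixed x, y, z axes, in that order (R = Rz(yaw) Ry(pitch) Rx(roll)).
In Python, from station import ctrl gives the robot as it stands. The module is installed in compiled form; this text tells all that it offers.
- The arm moves only by the tool play_rows, never from a script. Its argument "commands" is a list of rows, each a list of 7 numbers: the shift along the tool's x, y, z in m, then the turn, a rotation vector about the tool's x, y, z in degrees, then the closure, from -1 (fully open) to 1 (shut). A call has 1 to 20 rows; each row shifts and turns the commanded pose from where the row before left it, along the tool's axes as they then stand; what a row does not reach is not made up. A row lasts 1/12 s, in which the tool goes at most 41.7 mm and 7.16 degrees, less where a joint would pass 70% of its speed; a pose out of reach is approached as far as the arm can. A call is refused whole if a number of a shift passes 0.0417 or a number of a turn 7.16, either way. A call with a gripper value outside its range is refused whole. The fingers move at their own pace and stop on an object; "force" is the grip in N (left out, the last holds). Time passes only in rows, so rows that do not move let the fingers close. It gives the time, the measured TCP pose, the force, the opening and the grip force at its end, in the units of the state.
- ctrl.get_obs(): the state, without advancing time (a new reading comes with each control period).
- ctrl.camera(name): name is "side" or "top"; returns the picture (384x512x3 uint8, blue, green, red); there is no depth.
- ctrl.camera_model(name): a dict with "fx", "fy", "cx", "cy" (pixels), "rvec" (rotation vector, rad) and "tvec" (3), from world to camera coordinates, as OpenCV has them. Camera axes: x right, y down, z forward; pixel columns grow to the right and rows downward; lengths in m; the calibration is good to about 2 mm. A picture is of the moment at which its call begins. camera_model takes no time and is no camera call.
- ctrl.hand_in(): hands the job in; it is judged then, once.
The state is a dict: "time_s": time; "qpos": joint angles; "joint_vel": joint speeds; "tau": joint torques, N m; "ee_pos": TCP position; "eef_rot": TCP orientation; "force": force on the tool from outside, world axes, zero at the start; "moment": the same for the moment, N m; "grip_width": finger opening in m; "grip_force": force on a finger pad.
Only numpy, scipy, OpenCV 4.12 (cv2) and the standard library are available. Lean on these libraries where they do the work, as an engineer would, in place of code of your own. Each camera call takes 0.05 s, during which the arm holds its last target. There are 200 camera calls.

## Working session

There is one attempt and no reset: what is moved stays moved. The work goes in short steps, Python scripts to look and compute and a tool call to move; the robot and the scene stay as the last step left them, time stands still between calls to the robot, and variables do not carry over. Pictures are saved under pics/ and viewed, at most 10 in all, crops included, and the job is handed in when it is done.

Besides the shell and the picture viewer there is one more tool, called by a JSON object that holds its "method" and its "body", one argument or row to a line. play_rows: Moves the arm, as the interface text tells. Its arguments: {"type":"object","properties":{"commands":{"type":"array","items":{"type":"array","items":{"type":"number"}}},"force":{"type":"number"}},"required":["commands"]}

```bash
mkdir -p pics; cat > h.py <<'E'
import numpy as np, cv2
from scipy.spatial.transform import Rotation as R
from station import ctrl
def cam(n):
    m=ctrl.camera_model(n); K=np.array([[m['fx'],0,m['cx']],[0,m['fy'],m['cy']],[0,0,1.]])
    return K,np.array(m['rvec'],float).ravel(),np.array(m['tvec'],float).ravel()
def ray(n,uv):
    K,r,t=cam(n); M=R.from_rotvec(r).as_matrix()
    d=M.T@np.linalg.inv(K)@np.array([uv[0],uv[1],1.]); return -M.T@t,d/np.linalg.norm(d)
def plane(n,uv,p0,nn):
    c,d=ray(n,uv); nn=np.array(nn,float); return c+d*((np.array(p0)-c)@nn)/(d@nn)
def atz(n,uv,z): return plane(n,uv,[0,0,z],[0,0,1])
def tri(a,ua,b,ub):
    c1,d1=ray(a,ua);c2,d2=ray(b,ub); A=np.stack([d1,-d2],1); s=np.linalg.lstsq(A,c2-c1,rcond=None)[0]
    p,q=c1+s[0]*d1,c2+s[1]*d2; return (p+q)/2,np.linalg.norm(p-q)
def proj(n,P):
    K,r,t=cam(n); return cv2.projectPoints(np.array(P,float).reshape(-1,1,3),r,t,K,None)[0].reshape(-1,2)
def snap(n,f):
    im=ctrl.camera(n); cv2.imwrite('pics/'+f,im); return im
E
python3 - <<'E'
from h import *
a=snap('top','top0.png');b=snap('side','side0.png')
cv2.imwrite('pics/both0.png',np.vstack([a,b])[:, :] if 0 else cv2.resize(np.hstack([a,b]),(800,300)))
for n in('top','side'): print(n,cam(n),ray(n,(256,192)))
print(ctrl.get_obs())
E
```

```text
top (array([[463.95577804,   0.        , 250.27341186],
       [  0.        , 463.95577804, 177.582429  ],
       [  0.        ,   0.        ,   1.        ]]), array([ 2.18764136, -2.14753369,  0.08748175]), array([0.06707098, 0.50488979, 1.5572955 ])) (array([0.35657424, 0.05521132, 1.59824529]), array([ 6.22212915e-02,  5.04707652e-04, -9.98062251e-01]))
side (array([[414.2818925 ,   0.        , 264.73674029],
       [  0.        , 414.2818925 , 194.41127432],
       [  0.        ,   0.        ,   1.        ]]), array([ 2.20297809, -0.61311211,  0.26168659]), array([-0.37646904,  0.30561407,  1.06463219])) (array([ 0.02350507, -0.7290947 ,  0.91457041]), array([ 0.3635699 ,  0.67598626, -0.64098323]))
{'time_s': 0.1, 'qpos': array([ 1.25538190e+00,  3.00424664e-01,  1.52149387e+00,  1.28808618e-05,
        1.32068193e+00, -6.66298271e-02]), 'joint_vel': array([-1.02367860e-03, -2.84322047e-03, -7.40959868e-04,  1.20931482e-03,
        8.76937070e-05, -5.30281419e-04]), 'tau': array([ 1.03960112e-03, -5.32647014e+01, -3.53279793e+01,  7.10196700e-02,
        2.35724525e-02, -7.41116310e-05]), 'ee_pos': array([0.13536379, 0.53283073, 0.1819487 ]), 'eef_rot': array([-3.14058791e+00, -7.95497100e-05,  2.89280482e+00]), 'force': array([-0.16124741,  0.53555987,  0.15831458]), 'moment': array([0.02273278, 0.0087077 , 0.05290682]), 'grip_force': 0.0, 'grip_width': 0.09356569597480151}
```

View pics/top0.png

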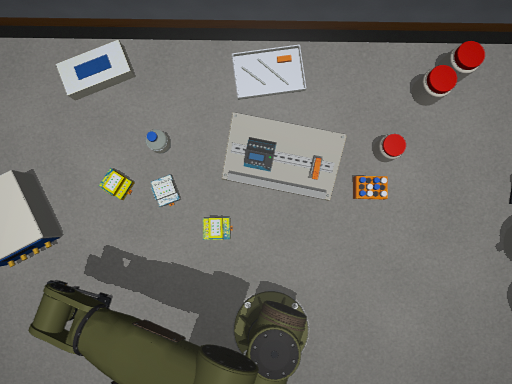

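View pics/side0.png

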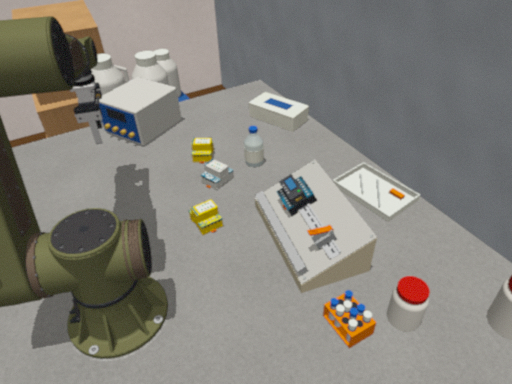

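The top view shows a light-grey module at about (165,190) with its orange foot near (172,205). The look-alikes are the yellow modules at (116,184) and (217,228). The white box at (93,67), the tray at (269,72) and the beige box at (25,220) are other light-coloured things. In the side view the grey module is at (217,175) and the yellow ones at (203,149) and (207,215). I choose the grey one and check it in a close crop.

```bash
python3 - <<'E'
from h import *
a=cv2.imread('pics/top0.png');b=cv2.imread('pics/side0.png')
f=lambda i,x,y,w,h,s:cv2.resize(i[y:y+h,x:x+w],None,fx=s,fy=s,interpolation=cv2.INTER_CUBIC)
L=np.vstack([f(a,140,165,50,50,6),f(b,190,150,50,50,6)])
Rr=np.vstack([f(a,215,105,140,100,3.5)[:300],f(b,250,160,140,120,3.5)[:300]])
Rr=np.vstack([cv2.resize(a[105:205,215:355],(490,350),interpolation=cv2.INTER_CUBIC)[:350],cv2.resize(b[165:265,250:390],(490,250),interpolation=cv2.INTER_CUBIC)])
cv2.imwrite('pics/crop1.png',np.hstack([L,Rr]))
E
```

```text
(no output)
```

View pics/crop1.png

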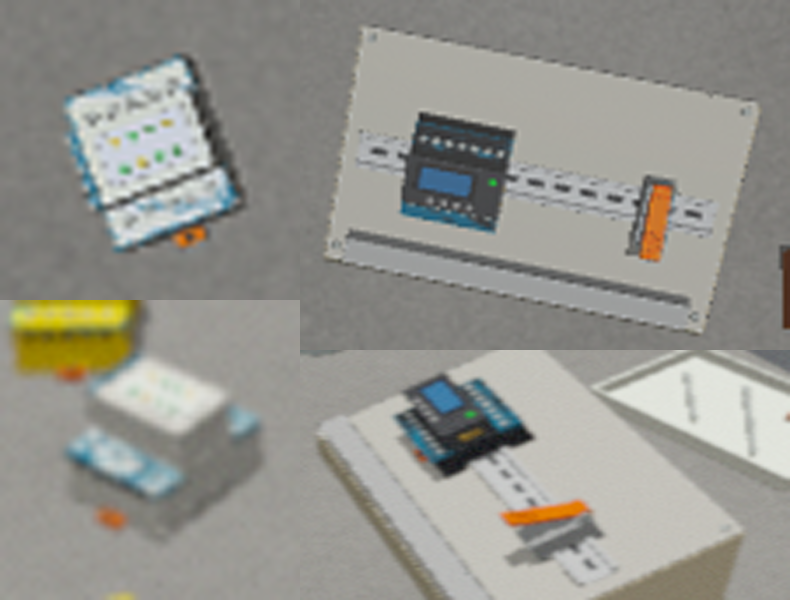

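The crop confirms the grey module: teal terminals, with the orange foot at top-view (172,204). The controller is at top-view (260,153) and the clamp with its raised orange lever is at (317,167). Next I measure the panel, the controller edge, the clamp and the module.

```bash
cat >> h.py <<'E'
def panelT(x,y,yaw):
    M=(R.from_euler('z',yaw)*R.from_euler('y',-np.radians(25))).as_matrix(); return M,np.array([x,y,.0875])
E
python3 - <<'E'
from h import *
from scipy.optimize import least_squares
a=cv2.imread('pics/top0.png')
C=[(232.7,112.1),(345.9,133.6),(330,199.6),(223.6,178.7)]
# subpixel corner via mask
hsv=cv2.cvtColor(a,cv2.COLOR_BGR2HSV)
m=((hsv[...,2]>148)).astype(np.uint8); z=np.zeros_like(m); z[100:210,210:350]=1; m=cv2.morphologyEx(m*z,cv2.MORPH_CLOSE,np.ones((15,15)))
c=max(cv2.findContours(m,0,2)[0],key=cv2.contourArea); h=cv2.convexHull(c)
print(cv2.contourArea(c),cv2.approxPolyDP(h,5,True).reshape(-1,2).tolist())
loc=np.array([(.115,.185,0),(.115,-.185,0),(-.115,-.185,0),(-.115,.185,0)])
def fit(C):
    f=lambda p:(proj('top',loc@panelT(*p)[0].T+panelT(*p)[1])-np.array(C)).ravel()
    s=least_squares(f,[.5,0,0]);return s.x,s.fun.round(1)
p,r=fit(C);print(p,r); M,o=panelT(*p)
P=lambda n,uv,hh:(M.T@(plane(n,uv,o+M[:,2]*hh,M[:,2])-o)).round(4)
t=lambda u,v:(215+(u-300)/3.5,105+v/3.5)
s=lambda u,v:(250+(u-300)/3.5,165+(v-350)/2.5)
print('rail ends',P('top',t(358,148),.0075),P('top',t(716,218),.0075),P('side',s(600,575),.0075))
print('ctrl right, nose corners',P('top',t(514,130),.036),P('top',t(497,230),.036))
print('clamp L/R of block',P('top',t(628,252),.034),P('top',t(645,178),.034),P('top',t(674,180),.034))
# grey module orange foot
for n,im,box in(('top',a,(155,180,180,215)),('side',cv2.imread('pics/side0.png'),(195,160,240,195))):
    hs=cv2.cvtColor(im,cv2.COLOR_BGR2HSV); k=((hs[...,0]<15)&(hs[...,1]>150)&(hs[...,2]>100))
    ys,xs=np.nonzero(k[box[1]:box[3],box[0]:box[2]]); print(n,'foot',xs.mean()+box[0],ys.mean()+box[1],len(xs))
tm=lambda u,v:(140+u/6,165+v/6); sm=lambda u,v:(190+u/6,150+(v-300)/6)
print('front corners side',[atz('side',sm(*q),.066).round(3).tolist() for q in((143,355),(230,395),(180,440),(92,398))])
print('base corners top z.036',[atz('top',tm(*q),.036).round(3).tolist() for q in((67,100),(118,248),(243,205))])
E
```

```text
7463.5 [[232, 113], [345, 134], [330, 198], [223, 178]]
[ 0.56802676 -0.02945657 -0.17081503] [ 0.   0.3  0.8  0.   0.4 -0.3 -1.3 -0. ]
rail ends [0.0018 0.1703 0.0075] [-0.0005 -0.1697  0.0075] [ 0.002  -0.1694  0.0075]
ctrl right, nose corners [0.0543 0.0306 0.036 ] [-0.0426  0.0284  0.036 ]
clamp L/R of block [-0.0405 -0.0943  0.034 ] [ 0.0322 -0.0946  0.034 ] [ 0.0354 -0.1206  0.034 ]
top foot 171.28571428571428 203.85714285714286 7
side foot 205.22222222222223 175.33333333333334 9
front corners side [[0.468, 0.402, 0.066], [0.493, 0.339, 0.066], [0.45, 0.316, 0.066], [0.424, 0.379, 0.066]]
base corners top z.036 [[0.483, 0.412, 0.036], [0.4, 0.38, 0.036], [0.425, 0.31, 0.036]]
```

```bash
cat >> h.py <<'E'
PAN=(0.568,-0.0295,-0.171)
def step(pos,M):
    "rotvec deg and shift (current tool axes) from now to target pos, orientation M"
    o=ctrl.get_obs(); T=R.from_euler('xyz',o['eef_rot']); rv=(T.inv()*R.from_matrix(M)).as_rotvec(degrees=True)
    d=np.array(pos)-o['ee_pos']; print('turn',rv.round(2),'shift now-axes',(T.inv().apply(d)*1e3).round(1),'shift after turn',(M.T@d*1e3).round(1))
def toolM(xa,za):  # tool y along xa, tool z along za
    return np.stack([np.cross(xa,za),xa,za],1)
E
python3 - <<'E'
from h import *
a=cv2.imread('pics/top0.png'); hs=cv2.cvtColor(a,cv2.COLOR_BGR2HSV)
k=(hs[120:150,140:175,0]>95)&(hs[120:150,140:175,1]>150); ys,xs=np.nonzero(k); print('bottle',atz('top',(xs.mean()+140,ys.mean()+120),.15))
yw=.36; step([.456,.36,.1],toolM(np.array([np.cos(yw),np.sin(yw),0]),np.array([0,0,-1.])))
E
```

```text
bottle [0.61820032 0.39047001 0.15      ]
turn [-6.000e-02  2.000e-02  5.512e+01] shift now-axes [-353.3  -88.5   82. ] shift after turn [-274.7  239.2   81.9]
```

{"method": "play_rows", "body": {
  "commands": [
    [0, 0, 0, 0, 0, 6.89, -1],
    [0, 0, 0, 0, 0, 6.89, -1],
    [0, 0, 0, 0, 0, 6.89, -1],
    [0, 0, 0, 0, 0, 6.89, -1],
    [0, 0, 0, 0, 0, 6.89, -1],
    [0, 0, 0, 0, 0, 6.89, -1],
    [0, 0, 0, 0, 0, 6.89, -1],
    [0, 0, 0, 0, 0, 6.89, -1],
    [-0.0275, 0.0239, 0.004, 0, 0, 0, -1],
    [-0.0275, 0.0239, 0.004, 0, 0, 0, -1],
    [-0.0275, 0.0239, 0.004, 0, 0, 0, -1],
    [-0.0275, 0.0239, 0.004, 0, 0, 0, -1],
    [-0.0275, 0.0239, 0.004, 0, 0, 0, -1],
    [-0.0275, 0.0239, 0.004, 0, 0, 0, -1],
    [-0.0275, 0.0239, 0.004, 0, 0, 0, -1],
    [-0.0275, 0.0239, 0.004, 0, 0, 0, -1],
    [-0.0275, 0.0239, 0.004, 0, 0, 0, -1],
    [-0.0275, 0.0239, 0.004, 0, 0, 0, -1]
  ]
}}

```text
time_s: 1.6
ee_pos: [0.4573, 0.3586, 0.142]
eef_rot: [-3.141, 0.0, 1.931]
force: [0.7, 1.0, -0.9]
grip_width: 0.0941
grip_force: 0.0
```

```bash
python3 - <<'E'
from h import *
yw=.36; step([.456,.36,.041],toolM(np.array([np.cos(yw),np.sin(yw),0]),np.array([0,0,-1.])))
a=snap('top','t1.png');b=snap('side','s1.png')
f=lambda i,x,y,w,h:cv2.resize(i[y:y+h,x:x+w],(400,400),interpolation=cv2.INTER_CUBIC)
cv2.imwrite('pics/c2.png',np.hstack([f(a,125,150,80,80),f(b,180,120,80,80)]))
E
```

```text
turn [-0.03  0.01 -0.  ] shift now-axes [  1.8  -0.7 101. ] shift after turn [  1.8  -0.7 101. ]
```

View pics/c2.png

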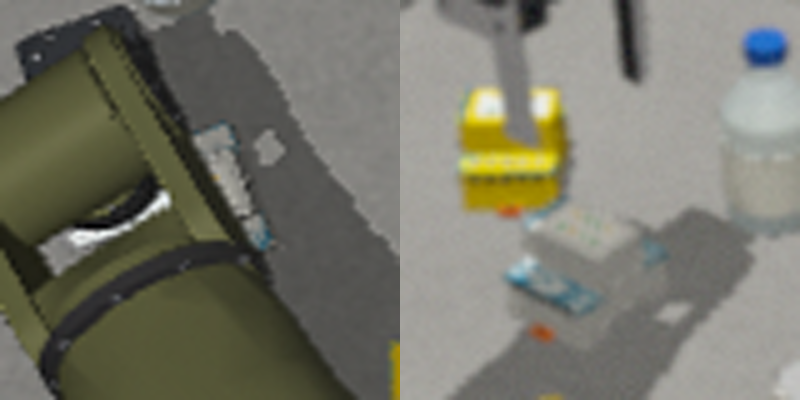

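The side view shows the fingers (crop (520,140) and (630,80)) lined up along the module's x, one on each side of the nose at (585,230). I descend and grip.

{"method": "play_rows", "body": {
  "commands": [
    [0.0018, -0.0007, 0.02, 0, 0, 0, -1],
    [0, 0, 0.02, 0, 0, 0, -1],
    [0, 0, 0.02, 0, 0, 0, -1],
    [0, 0, 0.02, 0, 0, 0, -1],
    [0, 0, 0.012, 0, 0, 0, -1],
    [0, 0, 0.009, 0, 0, 0, -1],
    [0, 0, 0, 0, 0, 0, 1],
    [0, 0, 0, 0, 0, 0, 1],
    [0, 0, 0, 0, 0, 0, 1],
    [0, 0, 0, 0, 0, 0, 1],
    [0, 0, 0, 0, 0, 0, 1],
    [0, 0, 0, 0, 0, 0, 1]
  ],
  "force": 25
}}

```text
time_s: 2.7
ee_pos: [0.4549, 0.3615, 0.042]
eef_rot: [3.141, -0.0, 1.931]
force: [-0.1, -0.3, 0.9]
grip_width: 0.0577
grip_force: 0.0
```

{"method": "play_rows", "body": {
  "commands": [
    [0, 0, 0, 0, 0, 0, 1],
    [0, 0, 0, 0, 0, 0, 1],
    [0, 0, 0, 0, 0, 0, 1],
    [0, 0, 0, 0, 0, 0, 1],
    [0, 0, 0, 0, 0, 0, 1],
    [0, 0, 0, 0, 0, 0, 1]
  ]
}}

```text
time_s: 3.2
ee_pos: [0.455, 0.3614, 0.0418]
eef_rot: [3.141, -0.0, 1.931]
force: [3.2, 0.4, 3.8]
grip_width: 0.0436
grip_force: 25.0
```

Gripped at 43.6 mm opening, which fits the 45 mm nose. I lift it.

{"method": "play_rows", "body": {
  "commands": [
    [0, 0, -0.02, 0, 0, 0, 1],
    [0, 0, -0.035, 0, 0, 0, 1],
    [0, 0, -0.035, 0, 0, 0, 1],
    [0, 0, -0.035, 0, 0, 0, 1],
    [0, 0, -0.035, 0, 0, 0, 1],
    [0, 0, -0.03, 0, 0, 0, 1],
    [0, 0, -0.02, 0, 0, 0, 1]
  ]
}}

```text
time_s: 3.78
ee_pos: [0.4545, 0.3614, 0.2542]
eef_rot: [3.14, -0.001, 1.931]
force: [-0.4, -0.4, -0.9]
grip_width: 0.0435
grip_force: 25.0
```

```bash
python3 - <<'E'
from h import *
o=ctrl.get_obs(); print(o['ee_pos'],o['force'],o['grip_width'])
M,c=panelT(*PAN); yw=PAN[2]
flat=toolM(np.array([np.cos(yw),np.sin(yw),0]),np.array([0,0,-1.]))
p=c+M@[0,-.02,.14]; print(p)
step(p,flat)
print(M,c); step(p,toolM(M[:,0],-M[:,2]))
E
```

```text
[0.45453388 0.36136912 0.2541808 ] [-0.35229106 -0.36676945 -0.92600979] 0.04352792133376001
[ 0.50629303 -0.03914006  0.21438309]
turn [ 0.07 -0.05 30.43] shift now-axes [-393.1  -92.7   39.5] shift after turn [-385.9  119.2   39.8]
[[ 0.89308937  0.17016785 -0.41645441]
 [-0.15422445  0.98541509  0.07191604]
 [ 0.42261826  0.          0.90630779]] [ 0.568  -0.0295  0.0875]
turn [-24.34  -6.69  29.93] shift now-axes [-393.1  -92.7   39.5] shift after turn [-385.9   91.2   86.4]
```

{"method": "play_rows", "body": {
  "commands": [
    [0, 0, 0, 0, 0, 6.09, 1],
    [0, 0, 0, 0, 0, 6.09, 1],
    [0, 0, 0, 0, 0, 6.09, 1],
    [0, 0, 0, 0, 0, 6.09, 1],
    [0, 0, 0, 0, 0, 6.09, 1],
    [-0.0351, 0.0108, 0.0036, 0, 0, 0, 1],
    [-0.0351, 0.0108, 0.0036, 0, 0, 0, 1],
    [-0.0351, 0.0108, 0.0036, 0, 0, 0, 1],
    [-0.0351, 0.0108, 0.0036, 0, 0, 0, 1],
    [-0.0351, 0.0108, 0.0036, 0, 0, 0, 1],
    [-0.0351, 0.0108, 0.0036, 0, 0, 0, 1],
    [-0.0351, 0.0108, 0.0036, 0, 0, 0, 1],
    [-0.0351, 0.0108, 0.0036, 0, 0, 0, 1],
    [-0.0351, 0.0108, 0.0036, 0, 0, 0, 1],
    [-0.0351, 0.0108, 0.0036, 0, 0, 0, 1],
    [-0.0351, 0.0108, 0.0036, 0, 0, 0, 1],
    [0, 0, 0, -6.25, 0, 0, 1],
    [0, 0, 0, -6.25, 0, 0, 1],
    [0, 0, 0, -6.25, 0, 0, 1],
    [0, 0, 0, -6.25, 0, 0, 1]
  ]
}}

```text
time_s: 5.45
ee_pos: [0.5053, -0.0395, 0.2113]
eef_rot: [2.702, -0.0, 1.399]
force: [-0.2, -0.9, -2.2]
grip_width: 0.0436
grip_force: 25.0
```

```bash
python3 - <<'E'
from h import *
M,c=panelT(*PAN)
step(c+M@[0,-.02,.0418],toolM(M[:,0],-M[:,2]))
o=ctrl.get_obs(); print(o['qpos'],M.T@(o['ee_pos']-c))
b=snap('side','s2.png'); cv2.imwrite('pics/c3.png',cv2.resize(b[80:260,220:420],(800,600)if 0 else(667,600),interpolation=cv2.INTER_CUBIC))
E
```

```text
turn [ 0.2   0.01 -0.06] shift now-axes [ 0.6  1.8 95.8] shift after turn [ 0.6  2.1 95.8]
[-0.14339035 -0.08614338  1.94609424 -0.01607144  0.84204638  0.03671227] [-0.00214135 -0.02055719  0.13763396]
```

View pics/c3.png

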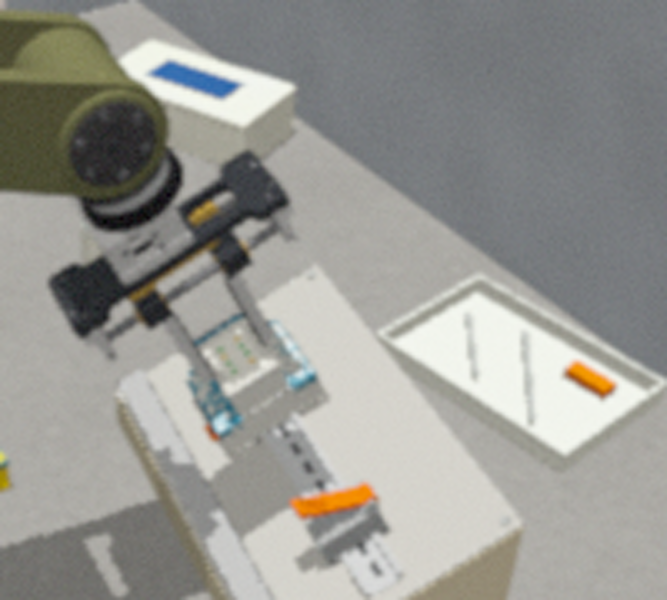

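The module is level with the slope, foot downhill, above the free stretch of rail. Its front right edge runs about crop (228,393)–(285,358). I check the module's y offset in the grip from that.

```bash
python3 - <<'E'
from h import *
M,c=panelT(*PAN); 
for u,v in((228,393),(285,358),(195,355),(250,318)):
    print((M.T@(plane('side',(220+u/3.335,80+v/3.333),c+M[:,2]*.162,M[:,2])-c)).round(4))
E
```

```text
[-0.021  -0.0523  0.162 ]
[ 0.0298 -0.0538  0.162 ]
[-0.0264  0.0022  0.162 ]
[0.026  0.0036 0.162 ]
```

{"method": "play_rows", "body": {
  "commands": [
    [-0.003, 0.001, 0.015, 0.2, 0, 0, 1],
    [-0.003, 0.001, 0.02, 0, 0, 0, 1],
    [0, 0, 0.02, 0, 0, 0, 1],
    [0, 0, 0.015, 0, 0, 0, 1],
    [0, 0, 0.008, 0, 0, 0, 1],
    [0, 0, 0.004, 0, 0, 0, 1],
    [0, 0, 0.002, 0, 0, 0, 1],
    [0, 0, 0, 0, 0, 0, 1]
  ]
}}

```text
time_s: 6.17
ee_pos: [0.5413, -0.0516, 0.1365]
eef_rot: [2.709, -0.0, 1.399]
force: [-0.3, 0.8, -2.5]
grip_width: 0.0434
grip_force: 25.0
```

```bash
cat >> h.py <<'E'
def where():
    M,c=panelT(*PAN); o=ctrl.get_obs(); print('t',o['time_s'],'TCP in panel mm',(M.T@(o['ee_pos']-c)*1e3).round(1),'F panel',(M.T@o['force']).round(1),'mom',o['moment'].round(2),'w',round(o['grip_width'],4))
E
python3 - <<'E'
from h import *
where()
M,c=panelT(*PAN); step(c+M@[0,-.027,.0418],toolM(M[:,0],-M[:,2]))
E
```

```text
t 6.1667 TCP in panel mm [  0.3 -26.3  54. ] F panel [-1.5  0.7 -2.1] mom [-0.    0.53 -0.02] w 0.0434
turn [-0.23  0.01 -0.02] shift now-axes [-0.7 -0.3 12.2] shift after turn [-0.7 -0.3 12.2]
```

{"method": "play_rows", "body": {
  "commands": [
    [0, 0, 0.002, -0.2, 0, 0, 1],
    [0, 0, 0.002, 0, 0, 0, 1],
    [0, 0, 0.002, 0, 0, 0, 1],
    [0, 0, 0.002, 0, 0, 0, 1],
    [0, 0, 0, 0, 0, 0, 1]
  ]
}}

```text
time_s: 6.58
ee_pos: [0.5447, -0.0522, 0.129]
eef_rot: [2.706, -0.0, 1.399]
force: [0.1, 0.1, -2.3]
grip_width: 0.0436
grip_force: 25.0
```

```bash
python3 -c "
from h import *
where()"
```

```text
t 6.5833 TCP in panel mm [  0.2 -26.4  45.7] F panel [-0.9  0.1 -2.1] mom [ 0.06  0.58 -0.04] w 0.0436
```

{"method": "play_rows", "body": {
  "commands": [
    [0, 0, 0.0015, 0, 0, 0, 1],
    [0, 0, 0.0015, 0, 0, 0, 1],
    [0, 0, 0.001, 0, 0, 0, 1],
    [0, 0, 0.001, 0, 0, 0, 1],
    [0, 0, 0, 0, 0, 0, 1]
  ]
}}

```text
time_s: 7.0
ee_pos: [0.5464, -0.0532, 0.1251]
eef_rot: [2.706, 0.001, 1.399]
force: [-11.6, -4.1, 7.8]
grip_width: 0.0434
grip_force: 25.0
```

```bash
python3 -c "
from h import *
where()"
```

```text
t 7.0 TCP in panel mm [  0.3 -27.   41.3] F panel [-6.5 -6.  11.7] mom [-1.    1.78 -0.43] w 0.0434
```

Seated: TCP is at 41.3 mm, against 41.8 mm expected, with contact force. I ease off slightly and slide it along the rail to the controller.

{"method": "play_rows", "body": {
  "commands": [
    [0, 0, -0.0005, 0, 0, 0, 1],
    [0.002, 0, 0, 0, 0, 0, 1],
    [0.003, 0, 0, 0, 0, 0, 1],
    [0.003, 0, 0, 0, 0, 0, 1],
    [0.003, 0, 0, 0, 0, 0, 1],
    [0.001, 0, 0, 0, 0, 0, 1],
    [0, 0, 0, 0, 0, 0, 1]
  ]
}}

```text
time_s: 7.58
ee_pos: [0.5481, -0.0418, 0.1265]
eef_rot: [2.705, 0.002, 1.399]
force: [-24.3, -9.5, 22.4]
grip_width: 0.0446
grip_force: 25.1
```

```bash
python3 -c "
from h import *
where()"
```

```text
t 7.5833 TCP in panel mm [  0.6 -15.5  42.7] F panel [-10.8 -13.5  29.7] mom [-2.    2.95 -1.43] w 0.0446
```

```bash
python3 - <<'E'
from h import *
a=snap('top','t4.png');b=snap('side','s4.png')
g=lambda i,x,y,w,h:cv2.resize(i[y:y+h,x:x+w],(400,400),interpolation=cv2.INTER_CUBIC)
cv2.imwrite('pics/c4.png',np.hstack([g(a,225,110,100,100),g(b,255,155,100,100)]))
E
```

```text
(no output)
```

View pics/c4.png

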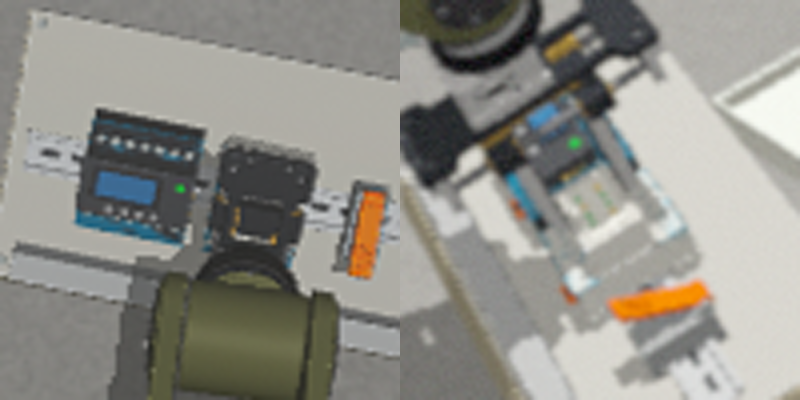

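The module sits between controller and clamp, but the load is rising as it slides: 30 N normal and 13 N along the rail. I release it so it settles on its feet, and use the clamp to push it home.

{"method": "play_rows", "body": {
  "commands": [
    [0, 0, -0.001, 0, 0, 0, 1],
    [0, 0, 0, 0, 0, 0, -1],
    [0, 0, 0, 0, 0, 0, -1],
    [0, 0, 0, 0, 0, 0, -1],
    [0, 0, 0, 0, 0, 0, -1],
    [0, 0, 0, 0, 0, 0, -1],
    [0, 0, 0, 0, 0, 0, -1],
    [0, 0, -0.02, 0, 0, 0, -1],
    [0, 0, -0.03, 0, 0, 0, -1],
    [0, 0, -0.03, 0, 0, 0, -1],
    [0, 0, -0.03, 0, 0, 0, -1],
    [0, 0, 0, 0, 0, 0, -1]
  ]
}}

```text
time_s: 8.68
ee_pos: [0.5029, -0.0326, 0.2313]
eef_rot: [2.698, -0.0, 1.4]
force: [0.4, 1.3, 1.1]
grip_width: 0.094
grip_force: 0.0
```

```bash
python3 - <<'E'
from h import *
where()
a=snap('top','t5.png');b=snap('side','s5.png')
g=lambda i,x,y,w,h:cv2.resize(i[y:y+h,x:x+w],(400,400),interpolation=cv2.INTER_CUBIC)
cv2.imwrite('pics/c5.png',np.hstack([g(a,245,120,80,80),g(b,270,160,80,80)]))
E
```

```text
t 8.6833 TCP in panel mm [  3.1 -14.1 157.2] F panel [0.6 1.3 0.9] mom [-0.08  0.22 -0.02] w 0.094
```

View pics/c5.png

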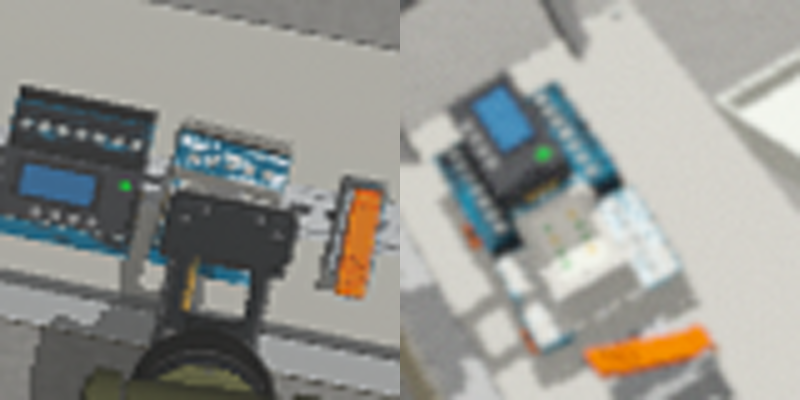

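The module hangs on the rail about 8 mm short of the controller (top-view crop gap 155–172), with the lever still raised. I go round to the clamp's free side with the fingers closed.

```bash
python3 - <<'E'
from h import *
M,c=panelT(*PAN); step(c+M@[0,-.165,.157],toolM(M[:,0],-M[:,2]))
a=cv2.imread('pics/top0.png'); b=cv2.imread('pics/t5.png')
g=lambda i:((lambda h:(h[...,0]<15)&(h[...,1]>180)&(h[...,2]>140))(cv2.cvtColor(i,cv2.COLOR_BGR2HSV)))
for i in(a,b):
    k=g(i)[150:185,305:330]; ys,xs=np.nonzero(k); print('lever mid',(M.T@(plane('top',(xs.mean()+305,ys.mean()+150),c+M[:,2]*.06,M[:,2])-c)).round(4))
E
```

```text
turn [ 0.13  0.   -0.02] shift now-axes [-150.7   -0.8   -4. ] shift after turn [-150.7   -0.9   -4. ]
lever mid [ 0.0025 -0.1086  0.06  ]
lever mid [ 0.0024 -0.1087  0.06  ]
```

{"method": "play_rows", "body": {
  "commands": [
    [-0.0301, 0, 0, 0, 0, 0, 1],
    [-0.0301, 0, 0, 0, 0, 0, 1],
    [-0.0301, 0, 0, 0, 0, 0, 1],
    [-0.0301, 0, 0, 0, 0, 0, 1],
    [-0.0303, -0.0009, 0, 0, 0, 0, 1],
    [0, 0, 0, 0, 0, 0, 1],
    [0, 0, 0.025, 0, 0, 0, 1],
    [0, 0, 0.025, 0, 0, 0, 1],
    [0, 0, 0.025, 0, 0, 0, 1],
    [0, 0, 0.02, 0, 0, 0, 1],
    [0, 0, 0.02, 0, 0, 0, 1],
    [0, 0, 0.01, 0, 0, 0, 1],
    [0, 0, 0, 0, 0, 0, 1]
  ]
}}

```text
time_s: 9.87
ee_pos: [0.5274, -0.1892, 0.1089]
eef_rot: [2.71, -0.001, 1.4]
force: [-0.3, 1.0, -0.6]
grip_width: 0.0105
grip_force: 0.0
```

```bash
python3 -c "
from h import *
where()
M,c=panelT(*PAN); step(c+M@[0,-.165,.016],toolM(M[:,0],-M[:,2]))"
```

```text
t 9.8667 TCP in panel mm [  -2.6 -164.3   24.9] F panel [-0.7  1.  -0.4] mom [-0.04  0.28 -0.06] w 0.0105
turn [-0.27 -0.07 -0.04] shift now-axes [-0.7  2.6  8.8] shift after turn [-0.7  2.6  8.9]
```

{"method": "play_rows", "body": {
  "commands": [
    [0, 0.0026, 0.005, -0.2, 0, 0, 1],
    [0, 0, 0.004, 0, 0, 0, 1],
    [0.01, 0, 0, 0, 0, 0, 1],
    [0.01, 0, 0, 0, 0, 0, 1],
    [0.005, 0, 0, 0, 0, 0, 1],
    [0.005, 0, 0, 0, 0, 0, 1],
    [0.005, 0, 0, 0, 0, 0, 1],
    [0.005, 0, 0, 0, 0, 0, 1],
    [0, 0, 0, 0, 0, 0, 1]
  ]
}}

```text
time_s: 10.62
ee_pos: [0.5411, -0.1513, 0.1053]
eef_rot: [2.701, 0.0, 1.4]
force: [0.7, 0.0, 0.8]
grip_width: 0.0008
grip_force: 0.0
```

```bash
python3 -c "
from h import *
where()"
```

```text
t 10.6167 TCP in panel mm [   2.3 -124.6   18.6] F panel [1.  0.1 0.4] mom [-0.05  0.29  0.01] w 0.0008
```

{"method": "play_rows", "body": {
  "commands": [
    [0.005, 0, 0, 0, 0, 0, 1],
    [0.005, 0, 0, 0, 0, 0, 1],
    [0.005, 0, 0, 0, 0, 0, 1],
    [0, 0, 0, 0, 0, 0, 1]
  ]
}}

```text
time_s: 10.95
ee_pos: [0.5437, -0.1363, 0.1052]
eef_rot: [2.701, 0.0, 1.4]
force: [0.4, -0.3, -0.0]
grip_width: 0.0001
grip_force: 0.2
```

```bash
python3 -c "
from h import *
where(); b=snap('side','s6.png'); cv2.imwrite('pics/c6.png',cv2.resize(b[165:285,270:390],(600,600),interpolation=cv2.INTER_CUBIC))"
```

```text
t 10.95 TCP in panel mm [   2.3 -109.4   18.5] F panel [ 0.4 -0.2 -0.2] mom [-0.18  0.23 -0.04] w 0.0001
```

View pics/c6.png

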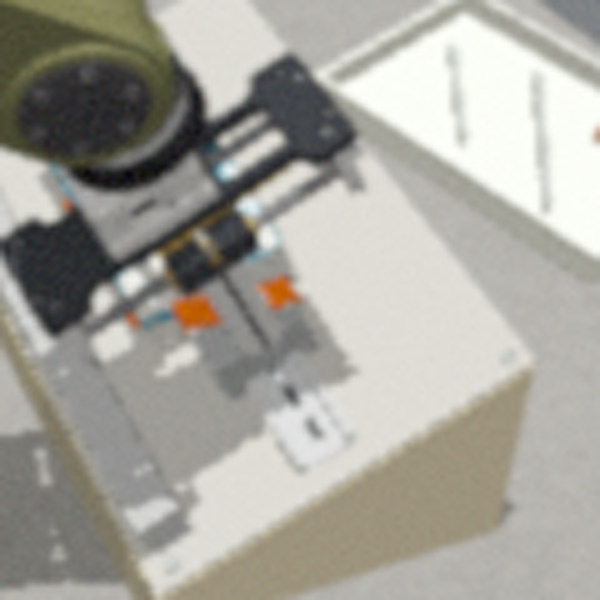

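The fingers are beside the lever (crop (240,300)) and the clamp has moved, with more bare rail at (310,430). I keep pushing.

{"method": "play_rows", "body": {
  "commands": [
    [0.005, 0, 0, 0, 0, 0, 1],
    [0.005, 0, 0, 0, 0, 0, 1],
    [0.005, 0, 0, 0, 0, 0, 1],
    [0.005, 0, 0, 0, 0, 0, 1],
    [0.003, 0, 0, 0, 0, 0, 1],
    [0, 0, 0, 0, 0, 0, 1]
  ]
}}

```text
time_s: 11.5
ee_pos: [0.5474, -0.1135, 0.1049]
eef_rot: [2.702, -0.0, 1.4]
force: [-0.5, 0.2, -1.0]
grip_width: 0.0007
grip_force: 0.1
```

```bash
python3 -c "
from h import *
where()"
```

```text
t 11.5 TCP in panel mm [  1.9 -86.3  18.3] F panel [-0.9  0.1 -0.7] mom [-0.06  0.24  0.02] w 0.0007
```

{"method": "play_rows", "body": {
  "commands": [
    [0.0015, 0, 0, 0, 0, 0, 1],
    [0.0015, 0, 0, 0, 0, 0, 1],
    [0.0015, 0, 0, 0, 0, 0, 1],
    [0.0015, 0, 0, 0, 0, 0, 1]
  ]
}}

```text
time_s: 11.83
ee_pos: [0.5483, -0.1086, 0.105]
eef_rot: [2.702, 0.0, 1.399]
force: [-0.6, -5.8, 0.8]
grip_width: 0.0003
grip_force: 2.8
```

```bash
python3 -c "
from h import *
where()"
```

```text
t 11.8333 TCP in panel mm [  2.  -81.3  18.4] F panel [ 0.6 -5.8  0.6] mom [-0.99  0.37 -0.46] w 0.0003
```

{"method": "play_rows", "body": {
  "commands": [
    [0.001, 0, 0, 0, 0, 0, 1],
    [0.001, 0, 0, 0, 0, 0, 1],
    [0.001, 0, 0, 0, 0, 0, 1]
  ]
}}

```text
time_s: 12.08
ee_pos: [0.5488, -0.1057, 0.105]
eef_rot: [2.702, 0.0, 1.399]
force: [-0.5, -4.6, -0.5]
grip_width: 0.0006
grip_force: 2.8
```

```bash
python3 -c "
from h import *
where()"
```

```text
t 12.0833 TCP in panel mm [  1.9 -78.3  18.3] F panel [ 0.1 -4.6 -0.5] mom [-0.99  0.27 -0.49] w 0.0006
```

Still sliding at about 5 N, so nothing has stopped yet. I continue in small steps.

{"method": "play_rows", "body": {
  "commands": [
    [0.001, 0, 0, 0, 0, 0, 1],
    [0.001, 0, 0, 0, 0, 0, 1],
    [0.001, 0, 0, 0, 0, 0, 1]
  ]
}}

```text
time_s: 12.33
ee_pos: [0.5493, -0.1027, 0.1049]
eef_rot: [2.702, 0.0, 1.399]
force: [0.3, -6.2, 0.1]
grip_width: 0.0004
grip_force: 2.8
```

```bash
python3 -c "
from h import *
where()"
```

```text
t 12.3333 TCP in panel mm [  2.  -75.4  18.3] F panel [ 1.2 -6.  -0.5] mom [-1.    0.3  -0.49] w 0.0004
```

{"method": "play_rows", "body": {
  "commands": [
    [0.001, 0, 0, 0, 0, 0, 1],
    [0.001, 0, 0, 0, 0, 0, 1],
    [0.001, 0, 0, 0, 0, 0, 1]
  ]
}}

```text
time_s: 12.58
ee_pos: [0.5498, -0.0998, 0.105]
eef_rot: [2.702, 0.0, 1.399]
force: [-1.4, -11.1, -0.4]
grip_width: 0.0003
grip_force: 5.5
```

```bash
python3 -c "
from h import *
where()"
```

```text
t 12.5833 TCP in panel mm [  2.  -72.4  18.3] F panel [  0.3 -11.2  -0.6] mom [-1.93  0.56 -0.96] w 0.0003
```

{"method": "play_rows", "body": {
  "commands": [
    [0.001, 0, 0, 0, 0, 0, 1],
    [0.001, 0, 0, 0, 0, 0, 1]
  ]
}}

```text
time_s: 12.75
ee_pos: [0.5499, -0.0993, 0.105]
eef_rot: [2.702, 0.002, 1.398]
force: [-7.6, -26.3, 1.3]
grip_width: 0.0006
grip_force: 14.0
```

```bash
python3 -c "
from h import *
where()"
```

```text
t 12.75 TCP in panel mm [  2.  -71.8  18.4] F panel [ -2.1 -27.2   2.5] mom [-4.65  1.49 -2.28] w 0.0006
```

Hard stop at y = -71.8 mm with 27 N, so everything is closed up. I back off, rise and check.

{"method": "play_rows", "body": {
  "commands": [
    [0, 0, 0, 0, 0, 0, 1],
    [-0.005, 0, 0, 0, 0, 0, 1],
    [-0.015, 0, 0, 0, 0, 0, 1],
    [-0.03, 0, 0, 0, 0, 0, 1],
    [-0.03, 0, -0.02, 0, 0, 0, 1],
    [0, 0, -0.03, 0, 0, 0, 1],
    [0, 0, -0.04, 0, 0, 0, 1],
    [0, 0, -0.03, 0, 0, 0, 1],
    [0, 0, 0, 0, 0, 0, 1]
  ]
}}

```text
time_s: 13.5
ee_pos: [0.4864, -0.1681, 0.2193]
eef_rot: [2.695, 0.002, 1.399]
force: [-0.2, 0.5, 1.1]
grip_width: 0.0006
grip_force: 0.0
```

```bash
python3 - <<'E'
from h import *
where(); M,c=panelT(*PAN)
a=snap('top','t7.png');b=snap('side','s7.png')
P=lambda n,uv,h:(M.T@(plane(n,uv,c+M[:,2]*h,M[:,2])-c)).round(4)
for n,i,(x0,y0,x1,y1) in(('top',a,(280,140,345,190)),('side',b,(290,190,350,260))):
    h=cv2.cvtColor(i,cv2.COLOR_BGR2HSV);k=((h[...,0]<15)&(h[...,1]>180)&(h[...,2]>140))[y0:y1,x0:x1].astype(np.uint8)
    N,l,s,ce=cv2.connectedComponentsWithStats(k); j=1+s[1:,4].argmax(); print(n,s[j],ce[j]+[x0,y0],P(n,ce[j]+[x0,y0],.06))
g=lambda i,x,y,w,h:cv2.resize(i[y:y+h,x:x+w],(400,400),interpolation=cv2.INTER_CUBIC)
cv2.imwrite('pics/c7.png',np.hstack([g(a,245,120,80,80),g(b,270,160,80,80)]))
E
```

```text
t 13.5 TCP in panel mm [   4.2 -150.5  143.4] F panel [0.2 0.4 1.1] mom [-0.01  0.25 -0.01] w 0.0006
top [15 14  9 22 87] [299.06896552 164.59770115] [ 0.0027 -0.0535  0.06  ]
side [13 30  4  1  4] [304.5 220. ] [-0.0163 -0.0571  0.06  ]
```

View pics/c7.png

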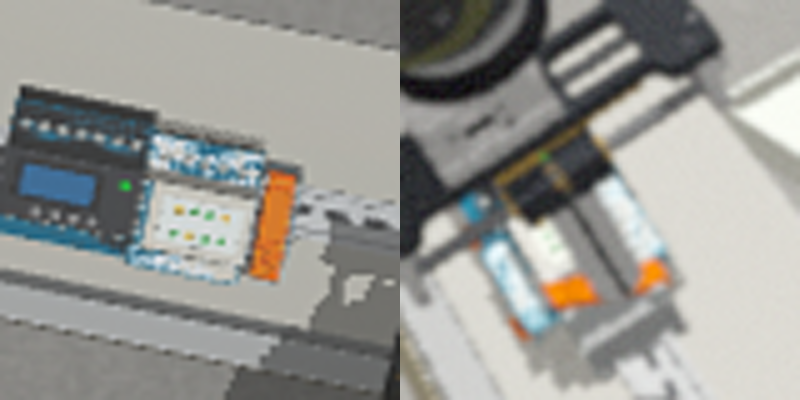

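Flush: the top crop shows no gap at controller/module (148) or module/clamp (265), and the lever is still raised at crop (273,225). Now I fold the lever with closed fingers pressing near its tip.

```bash
python3 -c "
from h import *
where()
M,c=panelT(*PAN); step(c+M@[-.024,-.0545,.1],toolM(M[:,0],-M[:,2]))"
```

```text
t 13.6 TCP in panel mm [   1.9 -150.   139. ] F panel [-0.   0.1 -0. ] mom [-0.02  0.3   0.02] w 0.0006
turn [ 0.3   0.03 -0.02] shift now-axes [ 95.5 -26.2  38.8] shift after turn [ 95.5 -25.9  39. ]
```

{"method": "play_rows", "body": {
  "commands": [
    [0.0239, -0.0065, 0, 0.3, 0, 0, 1],
    [0.0239, -0.0065, 0, 0, 0, 0, 1],
    [0.0239, -0.0065, 0, 0, 0, 0, 1],
    [0.0238, -0.0065, 0, 0, 0, 0, 1],
    [0, 0, 0.02, 0, 0, 0, 1],
    [0, 0, 0.019, 0, 0, 0, 1],
    [0, 0, 0, 0, 0, 0, 1]
  ]
}}

```text
time_s: 14.18
ee_pos: [0.4946, -0.0713, 0.1626]
eef_rot: [2.714, -0.001, 1.401]
force: [0.1, -0.1, -0.2]
grip_width: 0.0006
grip_force: 0.0
```

```bash
python3 -c "
from h import *
where()
M,c=panelT(*PAN); step(c+M@[-.024,-.0545,.045],toolM(M[:,0],-M[:,2]))"
```

```text
t 14.1833 TCP in panel mm [-27.4 -53.7  95.7] F panel [-0.  -0.1 -0.2] mom [-0.04  0.23  0.03] w 0.0006
turn [-0.49 -0.05  0.04] shift now-axes [-0.9  3.8 50.6] shift after turn [-0.8  3.4 50.7]
```

{"method": "play_rows", "body": {
  "commands": [
    [-0.0005, 0.001, 0.004, 0, 0, 0, 1],
    [0, 0, 0.004, 0, 0, 0, 1],
    [0, 0, 0.004, 0, 0, 0, 1],
    [0, 0, 0.004, 0, 0, 0, 1],
    [0, 0, 0.004, 0, 0, 0, 1],
    [0, 0, 0.004, 0, 0, 0, 1],
    [0, 0, 0.004, 0, 0, 0, 1],
    [0, 0, 0.004, 0, 0, 0, 1],
    [0, 0, 0.004, 0, 0, 0, 1],
    [0, 0, 0.004, 0, 0, 0, 1],
    [0, 0, 0.003, 0, 0, 0, 1],
    [0, 0, 0, 0, 0, 0, 1]
  ]
}}

```text
time_s: 15.18
ee_pos: [0.5141, -0.076, 0.128]
eef_rot: [2.708, -0.0, 1.399]
force: [0.8, 0.0, 0.3]
grip_width: 0.0003
grip_force: 0.0
```

```bash
python3 -c "
from h import *
where()"
```

```text
t 15.1833 TCP in panel mm [-23.9 -55.   55.8] F panel [ 0.8  0.2 -0.1] mom [-0.04  0.27 -0.02] w 0.0003
```

{"method": "play_rows", "body": {
  "commands": [
    [0, 0, 0.003, 0, 0, 0, 1],
    [0, 0, 0.003, 0, 0, 0, 1],
    [0, 0, 0.003, 0, 0, 0, 1],
    [0, 0, 0.002, 0, 0, 0, 1],
    [0, 0, 0.001, 0, 0, 0, 1],
    [0, 0, 0.001, 0, 0, 0, 1]
  ]
}}

```text
time_s: 15.68
ee_pos: [0.5197, -0.077, 0.1169]
eef_rot: [2.707, 0.0, 1.399]
force: [-1.8, -0.2, 1.5]
grip_width: 0.0001
grip_force: 0.9
```

```bash
python3 -c "
from h import *
where()"
```

```text
t 15.6833 TCP in panel mm [-23.4 -55.   43.3] F panel [-1.  -0.5  2.1] mom [-0.04  0.41  0.04] w 0.0001
```

{"method": "play_rows", "body": {
  "commands": [
    [0, 0, 0.001, 0, 0, 0, 1],
    [0, 0, 0.001, 0, 0, 0, 1],
    [0, 0, 0.001, 0, 0, 0, 1]
  ]
}}

```text
time_s: 15.93
ee_pos: [0.5209, -0.0772, 0.1142]
eef_rot: [2.707, 0.0, 1.399]
force: [-2.3, 0.6, 1.6]
grip_width: 0.0007
grip_force: 1.0
```

```bash
python3 -c "
from h import *
where()"
```

```text
t 15.9333 TCP in panel mm [-23.5 -55.   40.4] F panel [-1.5  0.2  2.4] mom [0.02 0.5  0.04] w 0.0007
```

Still moving at 2.4 N, so not at the stop yet.

{"method": "play_rows", "body": {
  "commands": [
    [0, 0, 0.001, 0, 0, 0, 1],
    [0, 0, 0.001, 0, 0, 0, 1],
    [0, 0, 0.001, 0, 0, 0, 1]
  ]
}}

```text
time_s: 16.18
ee_pos: [0.5221, -0.0774, 0.1113]
eef_rot: [2.707, -0.0, 1.399]
force: [-2.0, 0.2, 1.2]
grip_width: 0.0006
grip_force: 1.0
```

```bash
python3 -c "
from h import *
where()"
```

```text
t 16.1833 TCP in panel mm [-23.6 -55.   37.3] F panel [-1.3 -0.2  1.9] mom [-0.06  0.52 -0.  ] w 0.0006
```

The finger end is at 37 mm, below the 43 mm of the folded lever, so it may be beside the lever rather than on top. I rise clear, move aside, and measure the lever by its orange blob.

{"method": "play_rows", "body": {
  "commands": [
    [0, 0, -0.01, 0, 0, 0, 1],
    [0, 0, -0.02, 0, 0, 0, 1],
    [0, 0, -0.03, 0, 0, 0, 1],
    [0, 0, -0.03, 0, 0, 0, 1],
    [0, 0, -0.03, 0, 0, 0, 1],
    [-0.03, 0, 0, 0, 0, 0, 1],
    [-0.035, 0, 0, 0, 0, 0, 1],
    [-0.035, 0, 0, 0, 0, 0, 1],
    [-0.035, 0, 0, 0, 0, 0, 1],
    [-0.03, 0, 0, 0, 0, 0, 1],
    [0, 0, 0, 0, 0, 0, 1]
  ]
}}

```text
time_s: 17.1
ee_pos: [0.443, -0.2352, 0.2209]
eef_rot: [2.706, 0.001, 1.396]
force: [0.9, 0.6, 1.0]
grip_width: 0.0005
grip_force: 0.0
```

```bash
python3 - <<'E'
from h import *
where(); M,c=panelT(*PAN)
a=snap('top','t8.png');b=snap('side','s8.png')
for f in('t7.png','t8.png','s0','s8.png'):
    n='top' if f[0]=='t' else 'side'; i=cv2.imread('pics/'+('side0.png' if f=='s0' else f))
    x0,y0,x1,y1=(280,140,345,190) if n=='top' else (290,190,350,260)
    h=cv2.cvtColor(i,cv2.COLOR_BGR2HSV);k=((h[...,0]<18)&(h[...,1]>150)&(h[...,2]>110))[y0:y1,x0:x1].astype(np.uint8)
    N,l,s,ce=cv2.connectedComponentsWithStats(k); 
    if N>1: j=1+s[1:,4].argmax(); print(f,s[j][:2]+[x0,y0],s[j][2:],(ce[j]+[x0,y0]).round(1))
for th in(.75,.5,.25,0):
    L=[]
    for d in(0,60):
        for y in(-9,9): L.append(M@(np.array([24-d*np.cos(th)+7*np.sin(th),-53.5+y,36+d*np.sin(th)+7*np.cos(th)])/1e3)+c)
    for n in('top','side'):
        q=proj(n,L); print(th,n,'min',q.min(0).round(1),'size',np.ptp(q,0).round(1),'cen',q.mean(0).round(1))
g=lambda i,x,y,w,h:cv2.resize(i[y:y+h,x:x+w],(400,400),interpolation=cv2.INTER_CUBIC)
cv2.imwrite('pics/c8.png',np.hstack([g(a,255,125,70,70),g(b,280,175,70,70)]))
E
```

```text
t 17.1 TCP in panel mm [ -23.6 -224.   158.1] F panel [1.1 0.8 0.6] mom [ 0.02  0.29 -0.01] w 0.0005
t7.png [295 154] [  9  22 114] [299.2 164.7]
t8.png [295 155] [  9  22 109] [298.9 165.2]
s0 [308 226] [ 24   9 122] [319.5 230.2]
s8.png [314 212] [ 9  8 30] [317.5 215.6]
0.75 top min [295.1 154.6] size [ 8.3 18. ] cen [299.3 163.6]
0.75 side min [300.1 212. ] size [21.6  4.6] cen [310.8 214.2]
0.5 top min [294.5 155.1] size [ 8.9 19.4] cen [298.9 164.8]
0.5 side min [298.3 212.1] size [22.7  8.8] cen [309.7 216.4]
0.25 top min [294.  155.6] size [ 9.2 19.6] cen [298.7 165.4]
0.25 side min [297.9 212.2] size [22.6 12.7] cen [309.1 218.6]
0 top min [293.8 156.2] size [ 9.3 18.6] cen [298.5 165.5]
0 side min [298.6 212.5] size [21.3 16. ] cen [309.2 220.5]
```

The blob is partly hidden by the arm in the side view. I move the arm to the left side, high up, and look properly.

{"method": "play_rows", "body": {
  "commands": [
    [0, 0, -0.04, 0, 0, 0, 1],
    [0.02, 0, -0.04, 0, 0, 0, 1],
    [0.04, 0, 0, 0, 0, 0, 1],
    [0.04, 0, 0, 0, 0, 0, 1],
    [0.04, 0, 0, 0, 0, 0, 1],
    [0.04, 0, 0, 0, 0, 0, 1],
    [0.04, 0, 0, 0, 0, 0, 1],
    [0.04, 0, 0, 0, 0, 0, 1],
    [0.04, 0, 0, 0, 0, 0, 1],
    [0.04, 0, 0, 0, 0, 0, 1],
    [0.02, 0, 0, 0, 0, 0, 1],
    [0, 0, 0, 0, 0, 0, 1]
  ]
}}

```text
time_s: 18.2
ee_pos: [0.4725, 0.1321, 0.2903]
eef_rot: [2.707, -0.0, 1.405]
force: [-0.1, -0.3, -0.1]
grip_width: 0.0005
grip_force: 0.0
```

```bash
python3 - <<'E'
from h import *
where()
a=snap('top','t9.png');b=snap('side','s9.png')
for n,i,(x0,y0,x1,y1) in(('top',a,(280,140,345,190)),('side',b,(290,190,350,260))):
    h=cv2.cvtColor(i,cv2.COLOR_BGR2HSV);k=((h[...,0]<18)&(h[...,1]>150)&(h[...,2]>110))[y0:y1,x0:x1].astype(np.uint8)
    N,l,s,ce=cv2.connectedComponentsWithStats(k)
    if N>1: j=1+s[1:,4].argmax(); print(n,s[j][:2]+[x0,y0],s[j][2:],(ce[j]+[x0,y0]).round(1))
g=lambda i,x,y,w,h:cv2.resize(i[y:y+h,x:x+w],(400,400),interpolation=cv2.INTER_CUBIC)
cv2.imwrite('pics/c9.png',np.hstack([g(a,255,125,70,70),g(b,280,175,70,70)]))
E
```

```text
t 18.2 TCP in panel mm [-24.5 143.  235.2] F panel [-0.1 -0.3 -0.1] mom [-0.04  0.27  0.05] w 0.0005
top [295 155] [  9  22 109] [298.9 165.2]
side [299 212] [ 24  13 117] [310.  218.4]
```

View pics/c9.png

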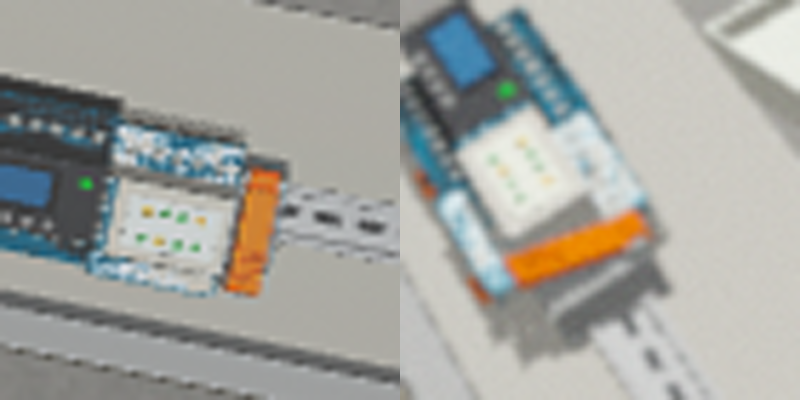

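Module and clamp are still tight. The lever is only about half way down (side blob 24×13 px centred at (310,218), about 0.45 rad), so the finger rubbed down past its free end. I press again, 9 mm further up the slope.

```bash
python3 -c "
from h import *
M,c=panelT(*PAN); step(c+M@[-.014,-.055,.1],toolM(M[:,0],-M[:,2]))"
```

```text
turn [-0.1  -0.06  0.15] shift now-axes [-195.1    9.7  134.8] shift after turn [-194.9   10.   135.1]
```

{"method": "play_rows", "body": {
  "commands": [
    [-0.039, 0.002, 0, -0.1, 0, 0.15, 1],
    [-0.039, 0.002, 0, 0, 0, 0, 1],
    [-0.039, 0.002, 0, 0, 0, 0, 1],
    [-0.039, 0.002, 0, 0, 0, 0, 1],
    [-0.039, 0.002, 0, 0, 0, 0, 1],
    [0, 0, 0.02, 0, 0, 0, 1],
    [0, 0, 0.03, 0, 0, 0, 1],
    [0, 0, 0.03, 0, 0, 0, 1],
    [0, 0, 0.03, 0, 0, 0, 1],
    [0, 0, 0.02, 0, 0, 0, 1],
    [0, 0, 0.005, 0, 0, 0, 1],
    [0, 0, 0, 0, 0, 0, 1],
    [0, 0, 0, 0, 0, 0, 1]
  ]
}}

```text
time_s: 19.38
ee_pos: [0.5046, -0.0761, 0.1733]
eef_rot: [2.704, -0.001, 1.396]
force: [-0.1, -0.2, 1.2]
grip_width: 0.0005
grip_force: 0.0
```

```bash
python3 -c "
from h import *
where()"
```

```text
t 19.3833 TCP in panel mm [-13.2 -56.7 100.8] F panel [ 0.4 -0.2  1.1] mom [-0.04  0.24 -0.01] w 0.0005
```

{"method": "play_rows", "body": {
  "commands": [
    [0.0015, 0, 0.005, 0, 0, 0, 1],
    [0, 0, 0.005, 0, 0, 0, 1],
    [0, 0, 0.005, 0, 0, 0, 1],
    [0, 0, 0.005, 0, 0, 0, 1],
    [0, 0, 0.005, 0, 0, 0, 1],
    [0, 0, 0.005, 0, 0, 0, 1],
    [0, 0, 0.004, 0, 0, 0, 1],
    [0, 0, 0.004, 0, 0, 0, 1],
    [0, 0, 0.004, 0, 0, 0, 1],
    [0, 0, 0.004, 0, 0, 0, 1],
    [0, 0, 0.004, 0, 0, 0, 1],
    [0, 0, 0.003, 0, 0, 0, 1]
  ]
}}

```text
time_s: 20.38
ee_pos: [0.5272, -0.0782, 0.1236]
eef_rot: [2.705, -0.001, 1.397]
force: [-0.2, 1.0, -0.4]
grip_width: 0.0004
grip_force: 0.0
```

```bash
python3 -c "
from h import *
where()"
```

```text
t 20.3833 TCP in panel mm [-13.7 -54.9  46.2] F panel [-0.5  1.  -0.3] mom [-0.06  0.25 -0.02] w 0.0004
```

{"method": "play_rows", "body": {
  "commands": [
    [0, 0, 0.001, 0, 0, 0, 1],
    [0, 0, 0.001, 0, 0, 0, 1],
    [0, 0, 0.001, 0, 0, 0, 1],
    [0, 0, 0.001, 0, 0, 0, 1]
  ]
}}

```text
time_s: 20.72
ee_pos: [0.5288, -0.0785, 0.1205]
eef_rot: [2.705, -0.001, 1.397]
force: [-0.8, -0.1, 0.0]
grip_width: 0.0005
grip_force: 0.0
```

```bash
python3 -c "
from h import *
where()"
```

```text
t 20.7167 TCP in panel mm [-13.5 -54.9  42.7] F panel [-0.7 -0.2  0.3] mom [-0.05  0.3   0.01] w 0.0005
```

No contact at 42.7 mm. In the first press the force stayed at about 2 N from "46 mm" to "37 mm" while the lever turned about 0.3 rad. So with the fingers shut, the pressing surface sits about 28 mm higher than the nominal tip. The clamp stop position fits this too, if the fingers were pushing on the lever's flank. I continue down carefully by force.

{"method": "play_rows", "body": {
  "commands": [
    [0, 0, 0.002, 0, 0, 0, 1],
    [0, 0, 0.002, 0, 0, 0, 1],
    [0, 0, 0.002, 0, 0, 0, 1],
    [0, 0, 0.0015, 0, 0, 0, 1],
    [0, 0, 0.0015, 0, 0, 0, 1],
    [0, 0, 0.001, 0, 0, 0, 1]
  ]
}}

```text
time_s: 21.22
ee_pos: [0.5328, -0.0792, 0.1111]
eef_rot: [2.706, -0.001, 1.397]
force: [-2.8, 0.3, 1.6]
grip_width: 0.0003
grip_force: 1.3
```

```bash
python3 - <<'E'
from h import *
where()
M,c=panelT(*PAN)
b=snap('side','s10.png');h=cv2.cvtColor(b,cv2.COLOR_BGR2HSV);k=((h[...,0]<18)&(h[...,1]>150)&(h[...,2]>110))[190:260,290:350].astype(np.uint8)
N,l,s,ce=cv2.connectedComponentsWithStats(k); print(s[1:],ce[1:]+[290,190])
print('proj TCP nominal',proj('side',[ctrl.get_obs()['ee_pos'],ctrl.get_obs()['ee_pos']+M[:,2]*.028]))
E
```

```text
t 21.2167 TCP in panel mm [-13.8 -54.9  32.5] F panel [-1.9 -0.2  2.6] mom [-0.04  0.57 -0.01] w 0.0003
[[18 23 15 10 65]
 [ 9 30  7  5 18]
 [ 3 34  2  3  3]] [[315.16923077 216.76923077]
 [301.38888889 222.61111111]
 [293.33333333 225.        ]]
proj TCP nominal [[308.34269688 224.47800834]
 [304.86373666 218.91358122]]
```

Contact at 33 mm with about 3 N, as predicted. I press on down to the stop.

{"method": "play_rows", "body": {
  "commands": [
    [0, 0, 0.002, 0, 0, 0, 1],
    [0, 0, 0.002, 0, 0, 0, 1],
    [0, 0, 0.002, 0, 0, 0, 1],
    [0, 0, 0.002, 0, 0, 0, 1],
    [0, 0, 0.0015, 0, 0, 0, 1],
    [0, 0, 0.0015, 0, 0, 0, 1]
  ]
}}

```text
time_s: 21.77
ee_pos: [0.5374, -0.0799, 0.101]
eef_rot: [2.706, -0.001, 1.397]
force: [-3.5, 0.7, 1.6]
grip_width: -0.0001
grip_force: 1.5
```

```bash
python3 -c "
from h import *
where()"
```

```text
t 21.7667 TCP in panel mm [-13.9 -54.9  21.4] F panel [-2.5  0.1  3. ] mom [ 0.    0.79 -0.03] w -0.0001
```

{"method": "play_rows", "body": {
  "commands": [
    [0, 0, 0.0015, 0, 0, 0, 1],
    [0, 0, 0.0015, 0, 0, 0, 1],
    [0, 0, 0.001, 0, 0, 0, 1],
    [0, 0, 0.001, 0, 0, 0, 1]
  ]
}}

```text
time_s: 22.1
ee_pos: [0.539, -0.0802, 0.0979]
eef_rot: [2.706, -0.001, 1.397]
force: [-37.6, 6.9, 40.4]
grip_width: 0.0006
grip_force: 26.4
```

```bash
python3 -c "
from h import *
where()"
```

```text
t 22.1 TCP in panel mm [-13.7 -54.9  17.9] F panel [-17.6   0.4  52.8] mom [ 0.47  3.76 -0.09] w 0.0006
```

Hard stop at 53 N. I back off and check the lever, module and clamp numerically.

{"method": "play_rows", "body": {
  "commands": [
    [0, 0, -0.003, 0, 0, 0, 1],
    [0, 0, -0.01, 0, 0, 0, 1],
    [0, 0, -0.03, 0, 0, 0, 1],
    [0, 0, -0.04, 0, 0, 0, 1],
    [0, 0, -0.04, 0, 0, 0, 1],
    [0, 0, -0.04, 0, 0, 0, 1],
    [0, 0, -0.04, 0, 0, 0, 1],
    [0.03, 0, 0, 0, 0, 0, 1],
    [0.04, 0, 0, 0, 0, 0, 1],
    [0.04, 0, 0, 0, 0, 0, 1],
    [0.04, 0, 0, 0, 0, 0, 1],
    [0.04, 0, 0, 0, 0, 0, 1],
    [0, 0, 0, 0, 0, 0, 1]
  ]
}}

```text
time_s: 23.18
ee_pos: [0.4881, 0.1272, 0.2811]
eef_rot: [2.705, -0.002, 1.402]
force: [-0.1, -0.3, -0.6]
grip_width: 0.0002
grip_force: 0.0
```

```bash
python3 - <<'E'
from h import *
where(); M,c=panelT(*PAN)
a=snap('top','t11.png');b=snap('side','s11.png')
for n,i,(x0,y0,x1,y1) in(('top',a,(280,140,345,190)),('side',b,(290,190,350,260)),('side-before',cv2.imread('pics/s9.png'),(290,190,350,260))):
    h=cv2.cvtColor(i,cv2.COLOR_BGR2HSV);k=((h[...,0]<18)&(h[...,1]>150)&(h[...,2]>110))[y0:y1,x0:x1].astype(np.uint8)
    N,l,s,ce=cv2.connectedComponentsWithStats(k)
    if N>1: j=1+s[1:,4].argmax(); print(n,s[j][:2]+[x0,y0],s[j][2:],(ce[j]+[x0,y0]).round(1))
    if n!='top':
        ys,xs=np.nonzero(l==j); print('slope',np.polyfit(xs,ys,1)[0])
# profile of brightness across controller/module/clamp joints along the rail direction (top), before/after
for th in(.75,.45,.1,0):
    q=proj('side',[M@(np.array([24-d*np.cos(th)+7*np.sin(th),-53.5,36+d*np.sin(th)+7*np.cos(th)])/1e3)+c for d in(0,60)]); print(th,'pred slope',(q[1]-q[0])[1]/(q[1]-q[0])[0])
x=cv2.absdiff(a,cv2.imread('pics/t9.png')).max(2)[120:200,245:310]; print('top change px',[(245+u,120+v) for v,u in zip(*np.nonzero(x>60))][:40])
E
```

```text
t 23.1833 TCP in panel mm [-13.7 140.8 220. ] F panel [-0.3 -0.3 -0.6] mom [-0.05  0.27  0.05] w 0.0002
top [294 155] [ 10  21 109] [298.8 165.1]
side [300 213] [ 23  16 131] [310.5 220.5]
slope -0.6126389258310294
side-before [299 212] [ 24  13 117] [310.  218.4]
slope -0.35346169920189885
0.75 pred slope -0.019203665716981833
0.45 pred slope -0.2720481171827269
0.1 pred slope -0.5527732405345323
0 pred slope -0.6397997249133014
top change px [(np.int64(294), np.int64(175)), (np.int64(295), np.int64(175)), (np.int64(296), np.int64(175)), (np.int64(298), np.int64(176)), (np.int64(299), np.int64(176))]
```

The lever's slope in the side view is -0.61, against -0.64 predicted for fully folded, and it met a hard stop. Module and clamp show no shift, and the arm is clear. I hand in.

```bash
python3 -c "
from station import ctrl
print(ctrl.hand_in())"
```

```text
the job is handed in; nothing more can be done
None
```

I handed the job in at about 23 s of the 51 s allowed: the module is on the rail tight against the controller, the clamp is butted against it, and the lever is folded to its stop by force and camera checks, but the hand-in returned no verdict.

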